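# Charge the funnel jar with bearing balls and hold its stand up level

### The arm

A 7-joint arm with a two-finger parallel gripper is mounted at the origin on a cart in front of the work surface, level with it; the furniture and walls round the work are solid. World frame = base frame: x ahead of the robot, y to its left, z up, the work surface at z = 0. Lengths are in mm, angles in rad, forces in N, time in s.
With the tool pointing down it reaches from about 425 to 975 mm from the base axis. Payload 16.7 kg.
Tool frame: the origin (TCP) lies at the very end of the fingers, on their centre line; the grasp point (between the pads) lies 19 mm behind it; z points along the fingers, y is the direction in which the jaws open and shut (so a half turn about z gives the same grasp; the last joint's range is limited). The gripper opens to 85 mm and grips with 20 to 120 N. Pads are 22 mm wide; open, the fingers measure 114 mm over their backs; the gripper's body (76 mm by 85 mm) begins 54 mm behind the grasp point. The pads swing forward as they close: fully open they stand 13 mm farther back than shut.
Start: joints at [1.111, 0.426, 0.074, 1.606, -0.034, 1.111, -0.067], TCP at [205.754, -642.838, 231.302] pointing down, gripper open.
Joint ranges: [-2.85, 2.85], [-0.5, 2.14], [-1.23, 1.37], [0.21, 2.46], [-1.02, 4.16], [0.16, 2.05], [-2.73, 2.73]. Speed limits (rad/s): [1.89, 1.89, 2.39, 2.39, 3.01, 3.01, 3.01].

### API

Orientations are given as [roll, pitch, yaw] about the fixed x, y, z axes, in that order (R = Rz(yaw) Ry(pitch) Rx(roll)).
In Python, from plant import ctrl, vision gives the robot as it stands. The module is installed in compiled form; this text tells all that it offers.
- The arm moves only by the shell command python3 -m inch 'ROWS' [FORCE]. ROWS is a JSON object of lists of equal length, an entry for each row: "translation": the shift along the tool's x, y, z in units of 25 mm (1.0 is 25 mm), a list of three; "rotation": the turn, a rotation vector about the tool's x, y, z in units of 5 degrees (1.0 is 5 degrees), a list of three; "claw": the opening, from -1 (shut) to 1 (fully open). In form: {"translation": [[dx, dy, dz], ...], "rotation": [[rx, ry, rz], ...], "claw": [claw, ...]}. A call has 1 to 10 rows; each row is the pose to reach, as a shift and turn from the pose measured when the call began, along the tool's axes at that moment; what a row does not reach only later rows make up. A row lasts 1/10 s, in which the tool goes at most 50 mm and 8.59 degrees, less where a joint would pass 70% of its speed; a pose out of reach is approached as far as the arm can. A call with a gripper value outside its range is refused whole. The fingers move at their own pace and stop on an object; FORCE is the grip in N (left out, the last holds). Time passes only in rows, so rows that repeat a pose let the fingers close. It gives the time, the measured TCP pose, the force and the opening at its end, in the units of the state.
- ctrl.sense(): the state, without advancing time (a new reading comes with each control period).
- vision.camera(name): name is "scene" or "top" or "wrist"; returns the picture (384x512x3 uint8, red, green, blue); there is no depth.
- vision.get_calibration(name): a dict with "intrinsics" (3x3 intrinsics, pixels), "k1" (the pictures are not rectified: a ray, as slopes to the right and down, at radius r is drawn at 1 + k1 r^2 times it, then the intrinsics apply), "R" (3x3) and "t" (3): a world point X has camera coordinates R X + t; the wrist camera has in their place "hand_eye" (4x4, takes a point from camera to tool coordinates, whose origin is the TCP and whose axes are the flange's). Camera axes: x right, y down, z forward; pixel columns grow to the right and rows downward; lengths in mm; the calibration is good to about 2 mm. A picture is of the moment at which its call begins: read the wrist's pose just before it. get_calibration takes no time and is no camera call.
- ctrl.sign_off(): hands the job in, once; it reports no verdict.
The state is a dict: "t": time; "qpos": joint angles; "joint_velocities": joint speeds; "joint_torque": joint torques, N m; "tcp_pos": TCP position; "tcp_rot": TCP orientation; "contact_force": force on the tool from outside, world axes, zero at the start; "moment": the same for the moment, N m; "grip_width": finger opening in mm.
Only numpy, scipy, OpenCV 4.12 (cv2) and the standard library are available. Lean on these libraries where they do the work, as an engineer would, in place of code of your own. Each camera call takes 0.05 s, during which the arm holds its last target. There are 200 camera calls.

### The job

Pick up the scoop by its grip, pour all four steel balls through the wide funnel into the jar on the carry stand, and set the empty scoop back on the table upright and let go of it. Then take the carry stand by its raised grip, lift it about 10 cm clear of the table, and finish still holding it there, steady and level, with all four balls in the jar. Do not tip the stand or disturb the tools and parts lying around.

Things in the scene. Friction and masses are not known exactly. Their poses are not given: they have to be found in the camera images.
- scoop: Steel pouring scoop, open on top, with four loose steel balls in it. 136 (x, from -75 to +61) x 70 x 100 mm, 0.22 kg; origin on the underside, z up. Inside 56 mm wide; walls 42 mm high, back wall at +x. Floor 3 mm thick, flat for x -10 to 58, then a 20 degree ramp up to the open lip at -x: tip that end down about 45 degrees to empty it. Carried by the wooden grip plate across it.
- scoop_grip (a point): Centre of the scoop's upright wooden grip plate, 5 mm along +x and 86 mm above the scoop's origin. The plate is 14 mm thick (x), 70 mm wide (y), 28 mm high (z 72 to 100 mm); it stands on two 4 mm thick posts at y = +/-33 mm, with nothing between them down to the balls (top at 21 mm). Axes as the scoop.
- scoop_lip (a point): Middle of the scoop's pouring lip (top edge of the ramp) at its -x end: 75 mm along -x and 26.5 mm above the scoop's origin. The side walls reach 15 mm higher there. Axes as the scoop.
- stand: Loose carry stand, 0.55 kg: aluminium base plate 110 (x) x 240 (y) x 8 mm; fixed on it at +y a clear jar with a wide steel funnel in its mouth, at -y a closed grey canister (52 mm wide, 102 mm high), between them two posts with a wooden grip plate. Balanced under the grip to 2 cm, empty or loaded. Origin: centre of the underside; z up.
- stand_grip (a point): Centre of the stand's wooden grip plate, 166 mm above the stand's origin. The plate is 74 mm wide (x), 14 mm thick (y), 28 mm high (z 152 to 180 mm); its posts (10 x 8 mm) are at x = +/-30 mm. It is higher than the funnel. Axes as the stand.
- funnel_rim (a point): Centre of the funnel's mouth, at the height of its rim: 78 mm along +y from the stand's origin and 125 mm above its underside. Mouth 110 mm inside diameter, cone down to a neck 43 mm wide, 40 mm below the rim. Axes as the stand.
- jar_mid (a point): Point on the jar's axis, 27 mm above its inner floor, below the funnel: 78 mm along +y from the stand's origin and 38 mm above its underside. The jar is 55 mm across outside, 49 mm inside; a ball that is in the jar lies within 36 mm of this point.
- ball_1: Steel bearing ball, 18 mm diameter, 24 g, in the scoop at the start. Origin: its centre.
- ball_2: Steel bearing ball, 18 mm diameter, 24 g, in the scoop at the start. Origin: its centre.
- ball_3: Steel bearing ball, 18 mm diameter, 24 g, in the scoop at the start. Origin: its centre.
- ball_4: Steel bearing ball, 18 mm diameter, 24 g, in the scoop at the start. Origin: its centre.
- hex_key: Black hex key, 31 x 83 x 5 mm, lying on the table, not part of the job. Origin: centre of its underside.
- driver_red: Screwdriver with red handle, 21 x 157 x 22 mm, lying on the table, not part of the job. Origin: centre of its underside.
- gear_blank: Toothed gear blank, 66 mm diameter, 18 mm high, lying on the table, not part of the job. Origin: centre of its underside.
- insert_a3: Steel mould insert block, 40 x 50 x 40 mm, lying on the table, not part of the job. Origin: centre of its underside.
- flange_ring: Flat turned ring, 68 mm diameter, 15 mm high, lying on the table, not part of the job. Origin: centre of its underside.
- driver_yellow: Screwdriver with yellow handle, 25 x 187 x 26 mm, lying on the table, not part of the job. Origin: centre of its underside.
- insert_a4: Long steel mould insert block, 40 x 80 x 25 mm, lying on the table, not part of the job. Origin: centre of its underside.

How it is judged (in metres and radians):
On the way, in this order (a step that is already met when the one before it is completed fails the run):
1. the scoop is lifted with all four balls in it (height (world z) of scoop above 0.05 m and distance between each of ball_1, ball_2, ball_3, ball_4 and scoop_grip below 0.11 m), for 0.2 s.
2. all four balls are in the jar, poured while the stand stands on the table (height (world z) of stand below 0.01 m and height (world z) of scoop above 0.04 m and distance between each of ball_1, ball_2, ball_3, ball_4 and jar_mid below 0.036 m), for 0.2 s.
3. the scoop stands upright on the table, released (height (world z) of scoop below 0.01 m and angle between scoop's own z axis and vertical below 0.1 rad and contact force between scoop and the arm below 0.05 N and contact force between scoop and the fingers below 0.05 N), for 0.2 s.
At the end, for the whole second after the job is handed in: The gripper holds the stand 60 to 220 mm clear of the table, within 4 degrees of level, at rest (under 30 mm/s, 0.15 rad/s), not touching the scoop; all four balls are in the jar (within 36 mm of jar_mid); the scoop stands upright on the table, untouched and at rest (all of step 3 and height (world z) of stand between 0.06 and 0.22 m and angle between stand's own z axis and vertical below 0.07 rad and linear speed of each of stand, scoop below 0.03 m/s and angular speed of stand below 0.15 rad/s and contact force between stand and the fingers above 2 N and contact force between stand and scoop below 0.05 N and distance between each of ball_1, ball_2, ball_3, ball_4 and jar_mid below 0.036 m); the arm keeps its last pose, push and grip.
It fails at once if the stand is tipped by more than 20 degrees (angle between stand's own z axis and vertical above 0.35 rad).
It fails at once if a tool or part lying around is shoved by more than 30 mm (distance of any of hex_key, driver_red, gear_blank, insert_a3, flange_ring, driver_yellow, insert_a4 from where it was at the start of the episode above 0.03 m).
It also fails if it takes over 72 s, if anything falls off the work surface, if the arm or the gripper's body presses on something with over 40 N, if the wrist force passes 120 N, or if a joint passes its speed limit or range.

## Working session

There is one attempt and no reset: what is moved stays moved. The work goes in short steps, Python scripts to look and compute and a shell command to move; the robot and the scene stay as the last step left them, time stands still between calls to the robot, and variables do not carry over. Pictures are saved under pics/ and viewed, about 8 in all and at most 12, crops included, and the job is handed in when it is done.

```bash
mkdir -p pics
python3 - <<'E'
from plant import ctrl, vision
import cv2,numpy as np
s=ctrl.sense();print(s)
for n in("top","scene"):
    im=vision.camera(n);cv2.imwrite(f"pics/{n}0.png",cv2.resize(im[:,:,::-1],(800,600),interpolation=cv2.INTER_CUBIC));c=vision.get_calibration(n);print(n,c)
print(vision.get_calibration("wrist"))
E
```

```text
{'t': 0.0, 'qpos': array([ 1.11147947,  0.42675425,  0.07384621,  1.60658294, -0.03410702,
        1.11081102, -0.06713583]), 'joint_velocities': array([ 0.00139614, -0.00029443,  0.00010935,  0.00099391,  0.00068643,
       -0.00044512,  0.00119261]), 'joint_torque': array([ 1.93012584e-04, -9.49832439e+01,  3.76096308e+00, -4.63518906e+01,
        1.93074904e-02,  1.01359352e-02,  3.00308420e-05]), 'tcp_pos': array([ 205.6530903 , -642.48920484,  230.60623488]), 'tcp_rot': array([-3.14029950e+00,  8.91471133e-05,  3.09751293e-01]), 'contact_force': array([ 0.64892923, -0.38216179,  0.99893827]), 'moment': array([ 0.03601448, -0.05025434, -0.02641973]), 'grip_width': 85.32759100578187}
top {'intrinsics': array([[381.19126235,   0.        , 257.79575936],
       [  0.        , 381.19126235, 191.57749729],
       [  0.        ,   0.        ,   1.        ]]), 'k1': -0.03531652231305204, 'R': array([[ 0.00236134, -0.99990596,  0.01350882],
       [-0.99370262, -0.00385959, -0.11198309],
       [ 0.1120247 , -0.01315932, -0.99361829]]), 't': array([   1.68500257,  579.19068664, 1167.1066
[... 272 characters left out ...]
-0.43729331,  0.48357085, -0.75824389],
       [ 0.51675329, -0.55493417, -0.65193106]]), 't': array([ 445.81981679,  337.01583231, 1151.47354836])}
{'intrinsics': array([[344.56272602,   0.        , 253.04834506],
       [  0.        , 344.56272602, 195.93334684],
       [  0.        ,   0.        ,   1.        ]]), 'k1': -0.05620657263167415, 'hand_eye': array([[ 5.23013195e-04, -9.58958310e-01, -2.83546620e-01,
         7.21466724e+01],
       [ 9.99998888e-01,  1.05513249e-04,  1.48769119e-03,
         1.49345194e+00],
       [-1.39671590e-03, -2.83547082e-01,  9.58957299e-01,
        -1.42707710e+02],
       [ 0.00000000e+00,  0.00000000e+00,  0.00000000e+00,
         1.00000000e+00]])}
```

View pics/top0.png

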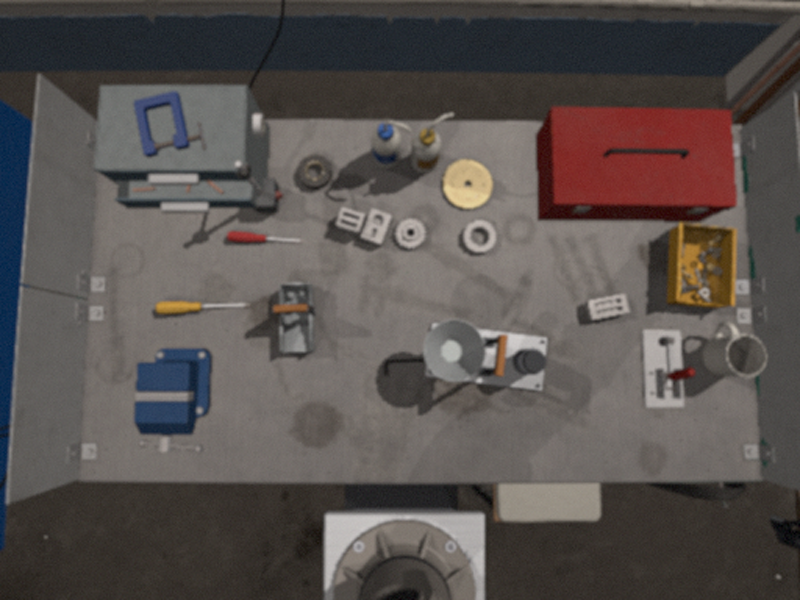

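View pics/scene0.png

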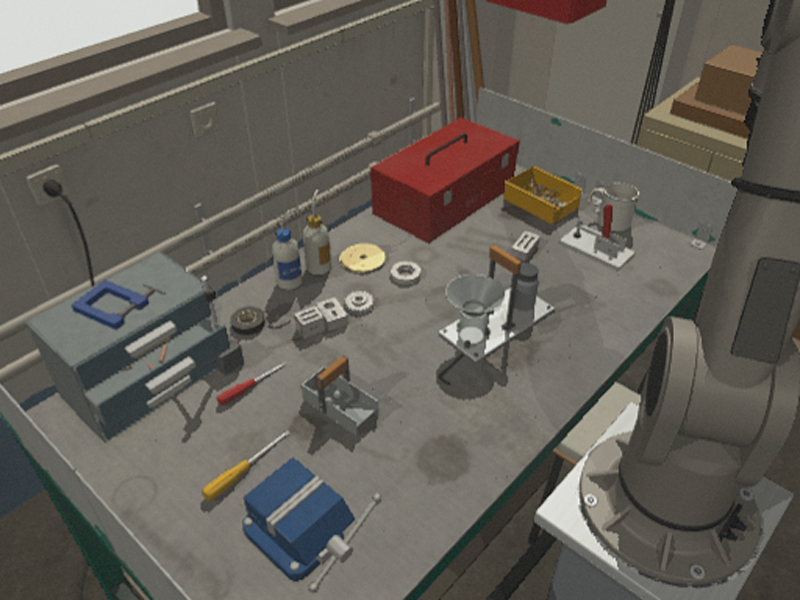

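The top view shows the scoop with its grip at (291,309) and its lip toward the robot. The stand has its funnel at (453,350), grip at (501,356) and canister at (530,362). Next I'll segment the wooden grips and compute coarse poses.

```bash
cat > h.py <<'E'
from plant import ctrl, vision
import cv2,numpy as np
from scipy.spatial.transform import Rotation as Ro
def cam(n,s=None):
    c=vision.get_calibration(n);K=c["intrinsics"];k=c["k1"]
    if n=="wrist":
        s=s or ctrl.sense();T=np.eye(4);T[:3,:3]=Ro.from_euler("xyz",s["tcp_rot"]).as_matrix();T[:3,3]=s["tcp_pos"]
        W=np.linalg.inv(T@c["hand_eye"]);R,t=W[:3,:3],W[:3,3]
    else:R,t=c["R"],c["t"]
    return K,k,np.array(R),np.array(t)
def proj(C,X):
    K,k,R,t=C;p=np.atleast_2d(X)@R.T+t;u=p[:,:2]/p[:,2:];u=u*(1+k*(u**2).sum(1,keepdims=True));return u@K[:2,:2].T+K[:2,2]
def ray(C,uv):
    K,k,R,t=C;d=(np.atleast_2d(uv)-K[:2,2])/K[0,0];u=d.copy()
    for _ in range(10):u=d/(1+k*(u**2).sum(1,keepdims=True))
    return -R.T@t,np.c_[u,np.ones(len(u))]@R
def onz(C,uv,z):
    o,d=ray(C,uv);return o+d*((z-o[2])/d[:,2])[:,None]
def togo(p,rpy):
    "shift in tool units & rotvec units from the present pose to the target"
    s=ctrl.sense();R=Ro.from_euler("xyz",s["tcp_rot"]);G=Ro.from_euler("xyz",rpy)
    return np.round(R.inv().apply(np.array(p)-s["tcp_pos"])/25,2),np.round(np.degrees((R.inv()*G).as_rotvec())/5,2)
E
python3 - <<'E'
from h import *
ims={n:cv2.cvtColor(cv2.resize(cv2.imread(f"pics/{n}0.png"),(512,384),interpolation=cv2.INTER_AREA),cv2.COLOR_BGR2HSV) for n in("top","scene")}
for n,im in ims.items():
    C=cam(n);m=cv2.inRange(im,(5,110,60),(18,255,255))
    N,l,st,ce=cv2.connectedComponentsWithStats(m)
    for i in range(1,N):
        if st[i,4]>25:
            r=cv2.minAreaRect(np.argwhere(l==i)[:,::-1].astype(np.float32));b=cv2.boxPoints(r)
            print(n,ce[i].round(1),st[i],"z90",onz(C,ce[i],90)[0].round(),"z172",onz(C,ce[i],172)[0].round(),r[1:])
T=cam("top");f=lambda u,v,z:onz(T,[u/1.5625,v/1.5625],z)[0].round()
print("funnel",f(453,350,125),"canister",f(529,362,110),"scoop lip?",f(295,353,30),"back",f(295,285,42), "base corners",[f(*p,8) for p in((427,375),(545,388),(547,335))])
s=ctrl.sense()
E
```

```text
top [449.6 169.3] [ 431  141   40   56 1093] z90 [ 644. -583.   90.] z172 [ 629. -540.  172.] ((39.16838073730469, 54.72328567504883), 1.7899105548858643)
top [428.3 155.9] [427 147   3  19  26] z90 [ 685. -519.   90.] z172 [ 668. -480.  172.] ((1.8713487386703491, 18.089702606201172), 3.5763344764709473)
top [185.1 197. ] [175 194  22   7 103] z90 [556. 221.  90.] z172 [548. 207. 172.] ((5.108816146850586, 21.081207275390625), 86.633544921875)
top [320.  227.8] [316 215   8  26 119] z90 [ 465. -181.   90.] z172 [ 464. -167.  172.] ((5.652978420257568, 25.281375885009766), 6.009006023406982)
scene [291.5  34.9] [286   0  11  77 282] z90 [ 1290. -1051.    90.] z172 [1164. -888.  172.] ((76.15962982177734, 5.675540924072266), 85.60128784179688)
scene [303.6  27.1] [299   0  10  58 265] z90 [ 1309. -1178.    90.] z172 [ 1181. -1004.   172.] ((57.313961029052734, 4.7485551834106445), 83.6598129272461)
scene [463.4  56.5] [445  41  37  32 768] z90 [  517. -1389.    90.] z172 [  461. -1196.   172.] ((34.740325927734375, 24.30747413635254), 14.534457206726074)
scene [454.2  75.1] [429  64  51  24 474] z90 [  468. -1174.    90.] z172 [  416. -1000.   172.] ((52.12907409667969, 9.762688636779785), 17.87869644165039)
scene [207.3 162.4] [204 157   7  12  48] z90 [814.  -6.  90.] z172 [731.  64. 172.] ((10.74802303314209, 5.374011993408203), 81.8698959350586)
scene [322.9 165.5] [314 157  19  18 174] z90 [ 515. -253.   90.] z172 [ 458. -161.  172.] ((22.863750457763672, 8.057998657226562), 31.607501983642578)
scene [213.1 236.8] [204 228  18  20 144] z90 [551. 218.  90.] z172 [491. 268. 172.] ((8.1210355758667, 21.55198097229004), 51.34019470214844)
funnel [475. -88. 125.] canister [ 453. -232.  110.] scoop lip? [471. 218.  30.] back [606. 219.  42.] base corners [array([428., -46.,   8.]), array([ 402., -286.,    8.]), array([ 509., -293.,    8.])]
```

Run:
```python
from h import *
for p,y in(((350,-560,400),.31),((500,-300,400),.8),((560,0,400),1.3),((553,219,260),1.5708)):print(togo(p,(np.pi,0,y)))
```

```text
(array([ 6.5 , -1.39, -6.77]), array([-0.01,  0.  , -0.  ]))
(array([15.39, -9.47, -6.76]), array([-0.01, -0.  , -5.62]))
(array([ 21.33, -20.16,  -6.75]), array([-1.000e-02, -1.000e-02, -1.135e+01]))
(array([ 23.74, -28.59,  -1.14]), array([-1.000e-02, -1.000e-02, -1.445e+01]))
```

```bash
python3 -m inch '{"translation":[[2,-0.5,-2],[4,-1,-4],[6.5,-1.4,-6],[8,-2.7,-6.8],[9.5,-4,-6.8],[11,-5.5,-6.8],[12.5,-7,-6.8],[14,-8.2,-6.8],[15.4,-9.5,-6.8],[16.5,-11.5,-6.8]],"rotation":[[0,0,0],[0,0,0],[0,0,-1],[0,0,-2],[0,0,-3],[0,0,-4],[0,0,-5],[0,0,-5.6],[0,0,-6],[0,0,-7]],"claw":[1,1,1,1,1,1,1,1,1,1]}' 60
python3 - <<'E'
from h import *
for p,y in(((560,0,400),1.3),((553,219,260),1.5708)):print(togo(p,(np.pi,0,y)))
E
```

```text
t: 1.1
tcp_pos: [486.3, -306.0, 399.3]
tcp_rot: [-3.14, -0.001, 0.922]
contact_force: [1.4, 0.1, 0.0]
grip_width: 85.1
(array([ 1.154e+01, -5.040e+00, -1.000e-02]), array([-0.01, -0.01, -4.33]))
(array([ 18.35, -10.55,   5.6 ]), array([-0.01, -0.01, -7.43]))
```

```bash
python3 -m inch '{"translation":[[2,-0.9,0],[4,-1.8,0],[6,-2.7,0],[8,-3.6,0],[9.8,-4.4,0],[11.5,-5.3,0],[13.2,-6.6,1],[15,-8,2.2],[16.8,-9.3,4],[18.35,-10.55,5.6]],"rotation":[[0,0,-0.7],[0,0,-1.4],[0,0,-2.1],[0,0,-2.9],[0,0,-3.6],[0,0,-4.3],[0,0,-5.1],[0,0,-5.9],[0,0,-6.7],[0,0,-7.4]],"claw":[1,1,1,1,1,1,1,1,1,1]}';python3 -m inch '{"translation":[[0,0,0]],"rotation":[[0,0,0]],"claw":[1]}'
python3 - <<'E'
from h import *
s=ctrl.sense();im=vision.camera("wrist");np.savez("w1.npz",im=im,p=s["tcp_pos"],r=s["tcp_rot"])
print(s["tcp_pos"],s["tcp_rot"],s["qpos"],togo((553,219,260),(np.pi,0,np.pi/2)))
cv2.imwrite("pics/w1.png",cv2.resize(im[:,:,::-1],(800,600)))
E
```

```text
t: 2.1
tcp_pos: [553.2, 160.8, 303.6]
tcp_rot: [3.141, -0.001, 1.571]
contact_force: [0.7, -1.1, 0.2]
grip_width: 85.4
t: 2.2
tcp_pos: [550.5, 165.7, 299.7]
tcp_rot: [-3.136, -0.002, 1.58]
contact_force: [0.7, -1.3, -0.1]
grip_width: 85.3
[550.4803854  165.74633578 299.71274768] [-3.13622261e+00 -2.31741404e-03  1.58034353e+00] [ 0.10563269  0.26428127 -0.61095625  1.71856415  0.15584074  1.21265502
 -0.53483911] (array([2.22, 0.08, 1.66]), array([-0.04, -0.02,  0.07]))
```

View pics/w1.png

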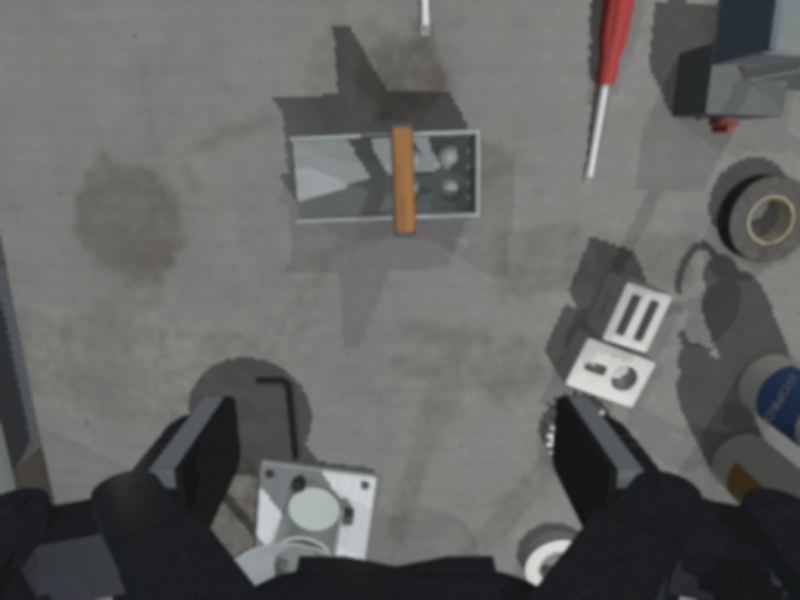

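Run:
```python
from h import *
d=np.load("w1.npz");C=cam("wrist",dict(tcp_pos=d["p"],tcp_rot=d["r"]))
from scipy.optimize import least_squares as ls
def fit(L,P,x0):
    L=np.array(L,float);P=np.array(P)/1.5625
    def f(x):
        c,s=np.cos(x[2]),np.sin(x[2]);X=np.c_[x[0]+c*L[:,0]-s*L[:,1],x[1]+s*L[:,0]+c*L[:,1],L[:,2]];return (proj(C,X)-P).ravel()
    r=ls(f,x0);print(r.x.round(3),r.fun.reshape(-1,2).round(1).tolist());return r.x
x=fit([[61,35,42],[61,-35,42],[-75,35,41.5],[-75,-35,41.5],[5,35,100],[5,-35,100]],[[480,130],[480,215],[293,137],[297,221],[402,126],[404,233]],[548,219,0])
print("grip",x[0]+5*np.cos(x[2]),x[1]+5*np.sin(x[2]))
f=lambda u,v,z:onz(C,[u/1.5625,v/1.5625],z)[0].round()
print("yel tip",f(425,33,5),"hex",f(292,455,3),f(258,379,3),f(290,380,3),"base corners",f(263,463,8),f(377,475,8))
```

```text
[5.49945e+02 2.16175e+02 4.10000e-02] [[0.4, -3.9], [-0.1, 4.7], [-2.0, -4.3], [0.3, 4.4], [0.3, -2.3], [1.0, 2.5]]
grip 554.9410698487842 216.38092711915996
yel tip [570. 320.   5.] hex [455. -40.   3.] [428.  37.   3.] [457.  37.   3.] base corners [429. -45.   8.] [535. -56.   8.]
```

Run:
```python
from h import *
for z in(140,67):print(togo((555,216.4,z),(np.pi,0,1.611)))
```

```text
(array([2.11, 0.17, 6.46]), array([-0.04, -0.02, -0.39]))
(array([2.1 , 0.18, 9.38]), array([-0.04, -0.02, -0.39]))
```

```bash
python3 -m inch '{"translation":[[1,0.1,1],[2.1,0.17,2.5],[2.1,0.17,4],[2.1,0.17,5.5],[2.1,0.17,6.4],[2.1,0.17,6.4]],"rotation":[[0,0,-0.4],[0,0,-0.4],[0,0,-0.4],[0,0,-0.4],[0,0,-0.4],[0,0,-0.4]],"claw":[1,1,1,1,1,1]}'
python3 - <<'E'
from h import *
s=ctrl.sense();im=vision.camera("wrist")
np.savez("w2.npz",im=im,p=s["tcp_pos"],r=s["tcp_rot"])
C=cam("wrist",s);h=cv2.cvtColor(im,cv2.COLOR_RGB2HSV);m=cv2.inRange(h,(5,110,60),(18,255,255))
N,l,st,ce=cv2.connectedComponentsWithStats(m);i=1+st[1:,4].argmax();r=cv2.minAreaRect(np.argwhere(l==i)[:,::-1].astype(np.float32))
print(st[i],[onz(C,p,100)[0].round(1) for p in cv2.boxPoints(r)],ce[i])
print(togo((555,216.4,67),(np.pi,0,1.611)))
cv2.imwrite("pics/w2.png",cv2.resize(im[:,:,::-1],(640,480)))
E
```

```text
t: 2.85
tcp_pos: [554.0, 214.3, 138.9]
tcp_rot: [-3.134, 0.0, 1.61]
contact_force: [-0.2, -0.5, 0.5]
grip_width: 85.3
[ 242  164   23  106 2321] [array([547. , 248.6, 100. ]), array([558.7, 249.1, 100. ]), array([561.8, 186.5, 100. ]), array([548.9, 185.9, 100. ])] [253.20809996 215.85308057]
(array([0.05, 0.02, 2.96]), array([-0.06, -0.01, -0.01]))
```

View pics/w2.png

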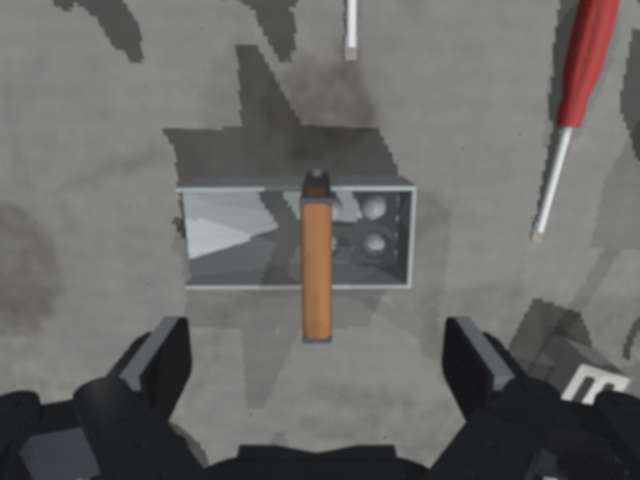

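The scoop and its four balls are seen from near, with the grip plate at about (317,265). Its centre comes out at (554,217), agreeing with the earlier estimate. I'll grasp it now.

```bash
python3 -m inch '{"translation":[[0,0,1],[0,0,2],[0.05,0,2.8],[0.05,0.02,2.96],[0.05,0.02,2.96],[0.05,0.02,2.96],[0.05,0.02,2.96],[0.05,0.02,2.96],[0.05,0.02,2.96],[0.05,0.02,2.96]],"rotation":[[0,0,0],[0,0,0],[0,0,0],[0,0,0],[0,0,0],[0,0,0],[0,0,0],[0,0,0],[0,0,0],[0,0,0]],"claw":[1,1,1,1,-1,-1,-1,-1,-1,-1]}' 70
python3 -m inch '{"translation":[[0,0,0],[0,0,0],[0,0,0],[0,0,-0.2],[0,0,-0.5],[0,0,-1]],"rotation":[[0,0,0],[0,0,0],[0,0,0],[0,0,0],[0,0,0],[0,0,0]],"claw":[-1,-1,-1,-1,-1,-1]}'
python3 - <<'E'
from h import *
s=ctrl.sense();print(s['qpos'],s['contact_force'])
E
```

```text
t: 3.9
tcp_pos: [555.0, 216.5, 67.5]
tcp_rot: [-3.137, -0.001, 1.61]
contact_force: [-3.6, -1.9, 7.0]
grip_width: 13.4
t: 4.5
tcp_pos: [554.7, 216.3, 92.6]
tcp_rot: [-3.135, -0.001, 1.61]
contact_force: [-0.4, -0.6, -3.8]
grip_width: 13.3
[-0.04268209  0.51712677 -0.56131839  1.87152704  0.35051736  0.85785201
 -0.73954361] [-0.42189828 -0.57477027 -3.8238892 ]
```

The scoop is gripped: the opening is 13.4 mm and the load about 3.5 N. Before planning the pour I'll fit a kinematic model to the poses so far, so I can check the reach of each pour direction.

```bash
cat > kin.py <<'E'
from h import *
from scipy.optimize import least_squares as ls
import itertools
rz=lambda a:Ro.from_euler("z",a);ry=lambda a:Ro.from_euler("y",a)
LO=np.array([-2.85,-.5,-1.23,.21,-1.02,.16,-2.73]);HI=np.array([2.85,2.14,1.37,2.46,4.16,2.05,2.73])
def fk(q,P,S):
    d1,d3,d5,d7,a2,a4,a6,a7,psi=P;R=rz(S[0]*q[0]);p=np.array([0,0,d1]);p=p+R.apply([a2,0,0])
    R=R*ry(q[1])*rz(S[1]*q[2]);p=p+R.apply([a4,0,d3]);R=R*ry(q[3])*rz(S[2]*q[4]);p=p+R.apply([a6,0,d5])
    R=R*ry(q[5]);p=p+R.apply([a7,0,d7]);R=R*rz(S[3]*q[6]+psi);return p,R
Q=[[1.11147947,.42675425,.07384621,1.60658294,-.03410702,1.11081102,-.06713583],[.10563269,.26428127,-.61095625,1.71856415,.15584074,1.21265502,-.53483911],[-.04268209,.51712677,-.56131839,1.87152704,.35051736,.85785201,-.73954361]]
X=[[205.65,-642.49,230.6],[550.48,165.75,299.71],[554.7,216.3,92.6]];A=[[-3.1403,0,.30975],[-3.13622,-.0023,1.58034],[-3.135,-.001,1.61]]
def fit():
    best=None
    for S in itertools.product((-1,1),repeat=4):
        for psi in(0,1.57,3.14,-1.57):
            def f(P):
                o=[]
                for q,x,a in zip(Q,X,A):
                    p,R=fk(q,P,S);o+=list(p-x)+list(300*(Ro.from_euler("xyz",a).inv()*R).as_rotvec())
                return np.r_[o,.02*P[4:8]]
            r=ls(f,[350,400,400,250,0,0,0,0,psi])
            if best is None or r.cost<best[0]:best=(r.cost,S,r.x,r.fun)
    return best
def ik(p,R,P,S,q0):
    f=lambda q:np.r_[fk(q,P,S)[0]-p,300*(R.inv()*fk(q,P,S)[1]).as_rotvec(),5*(q-q0)*.2]
    return ls(f,np.clip(q0,LO+.02,HI-.02),bounds=(LO,HI))
E
python3 - <<'E'
from kin import *
b=fit();print(b[0],b[1],b[2].round(2));print(b[3].round(1));np.save("P.npy",b[2]);S=b[1];P=b[2]
print(S)
q0=ctrl.sense()["qpos"]
rng=np.random.default_rng(0);F=np.array([470,-86,125.])
for psi in np.radians([0,-30,-60,-90,30,60,90,120,150,180]):
  out=[]
  for th in(0,25,45,55):
    Rs=rz(psi)*ry(-np.radians(th));lip=F+rz(psi).apply([22,0,0])+[0,0,15+(45-min(th,45))]
    tcp=lip+Rs.apply([80,0,40.5]);Rt=Rs*Ro.from_matrix(np.array([[0,1,0],[1,0,0],[0,0,-1.]]))
    best=min((ik(tcp,Rt,P,S,g) for g in [q0]+list(rng.uniform(LO,HI,(6,7)))),key=lambda r:(np.abs(r.fun[:6]).max()>3)*100+np.abs(r.x-q0).max())
    out.append((th,round(float(np.abs(best.fun[:6]).max()),1),best.x.round(1).tolist()))
  print(round(np.degrees(psi)));[print("  ",o) for o in out]
E
```

```text
2448.0074213884754 (-1, -1, -1, -1) [-7.48102e+03  6.64060e+02  6.12290e+02 -7.40021e+03 -4.90000e-01
 -1.40490e+02  8.22200e+01  4.80000e+00  1.57000e+00]
[58.8 35.2  4.9  0.  -0.   0.   2.7 11.  -3.1 -0.   0.   0.   4.   0.3
 -1.9 -0.1 -0.1 -0.1 -0.  -2.8  1.6  0.1]
(-1, -1, -1, -1)
0
   (0, 0.0, [0.5, 0.4, -0.5, 1.7, 0.2, 1.1, -0.1])
   (25, 104.0, [0.0, 1.2, -1.2, 0.2, 1.2, 1.7, -0.2])
   (45, 207.4, [0.0, 1.2, -1.2, 0.2, 1.2, 1.7, -0.2])
   (55, 259.1, [0.0, 1.2, -1.2, 0.2, 1.2, 1.7, -0.2])
-30
   (0, 0.0, [0.5, 0.3, -0.4, 1.7, 0.1, 1.1, -0.4])
   (25, 103.2, [0.5, 1.2, -1.2, 0.2, 1.2, 1.7, -0.3])
   (45, 206.5, [0.5, 1.2, -1.2, 0.2, 1.2, 1.7, -0.2])
   (55, 258.7, [0.5, 1.2, 0.0, 0.2, 0.0, 1.6, -0.0])
-60
   (0, 0.2, [0.5, 0.3, -0.2, 1.8, 0.1, 1.1, -0.8])
   (25, 97.8, [0.9, 1.2, -1.2, 0.2, 1.2, 1.8, -0.3])
   (45, 201.0, [1.0, 1.2, -1.2, 0.2, 1.2, 1.7, -0.3])
   (55, 252.6, [1.0, 1.2, -1.2, 0.2, 1.2, 1.7, -0.3])
-90
   (0, 0.0, [0.5, 0.2, -0.1, 1.8, 0.0, 1.1, -1.2])
   (25, 89.3, [1.4, 1.2, -1.2, 0.2, 1.2, 1.8, -0.4])
   (45, 192.2, [1.5, 1.2, -1.2, 0.2, 1.3, 1.7, -0.3])
   (5
[... 652 characters left out ...]
, 237.3, [-1.5, 1.2, 1.0, 0.2, -1.0, 1.7, 0.3])
120
   (0, 0.3, [1.0, 0.2, -1.2, 2.0, 0.3, 1.1, 1.7])
   (25, 73.9, [-2.0, 1.1, -1.2, 0.2, 1.1, 1.7, -0.1])
   (45, 177.0, [-2.0, 1.1, -1.2, 0.2, 1.1, 1.7, -0.1])
   (55, 228.7, [-2.0, 1.1, 1.0, 0.2, -1.0, 1.7, 0.3])
150
   (0, 0.2, [-1.8, -0.5, 1.3, 2.0, 0.5, 1.3, 2.0])
   (25, 68.2, [-2.6, 1.1, -1.2, 0.2, 1.2, 1.7, -0.2])
   (45, 171.7, [-2.6, 1.1, 1.0, 0.2, -1.0, 1.7, 0.2])
   (55, 252.7, [1.7, -0.5, 1.4, 1.9, 0.6, 1.3, -0.7])
180
   (0, 1.5, [-0.4, 0.1, 0.7, 2.0, -0.1, 1.1, -2.7])
   (25, 97.0, [1.2, -0.5, 1.4, 1.9, 0.6, 1.3, -0.8])
   (45, 172.8, [-2.8, 1.1, -1.2, 0.3, 1.2, 1.7, -0.0])
   (55, 224.4, [-2.8, 1.1, -1.2, 0.3, 1.2, 1.7, -0.0])
```

```bash
cat > log.py <<'E'
from h import *
import json
s=ctrl.sense();open("log.txt","a").write(json.dumps([list(s[k]) for k in("qpos","tcp_pos","tcp_rot")])+"\n")
E
python3 -m inch '{"translation":[[0,0,-1],[0,0,-2.5],[0,0,-4],[0,0,-5.5],[0,0,-6.3],[0,0,-6.3]],"rotation":[[0,0,0],[0,0,0],[0,0,0],[0,0,0],[0,0,0],[0,0,0]],"claw":[-1,-1,-1,-1,-1,-1]}'; python3 log.py
python3 -m inch '{"translation":[[0,0,0],[0,0,0],[0,0,0],[0,0,0],[0,0,0]],"rotation":[[1,0,0],[2,0,0],[3,0,0],[4,0,0],[4,0,0]],"claw":[-1,-1,-1,-1,-1]}'; python3 log.py
python3 -m inch '{"translation":[[-1,0,0],[-2,0,0],[-3,0,0],[-4,0,0],[-4,0,0]],"rotation":[[-1,1,0],[-2,2,0],[-3,3,0],[-4,4,0],[-4,4,0]],"claw":[-1,-1,-1,-1,-1]}'; python3 log.py
python3 - <<'E'
from h import *
print(togo((572,-86,250),(np.pi,0,1.611)))
E
```

```text
t: 5.1
tcp_pos: [556.8, 217.0, 254.2]
tcp_rot: [-3.141, -0.002, 1.61]
contact_force: [0.9, 0.2, -2.9]
grip_width: 13.1
t: 5.6
tcp_pos: [557.4, 216.2, 251.7]
tcp_rot: [-2.786, -0.002, 1.609]
contact_force: [-0.1, 0.3, -4.1]
grip_width: 13.0
t: 6.1
tcp_pos: [560.3, 107.9, 250.2]
tcp_rot: [-3.132, -0.34, 1.533]
contact_force: [-0.3, -0.5, -3.8]
grip_width: 13.1
(array([-7.29,  0.73, -2.58]), array([ 0.04, -3.9 , -0.86]))
```

```bash
python3 -m inch '{"translation":[[-1,0.1,-0.3],[-2,0.2,-0.6],[-3,0.3,-1],[-4,0.4,-1.4],[-5,0.5,-1.8],[-6,0.6,-2.1],[-7.3,0.7,-2.6],[-7.3,0.7,-2.6]],"rotation":[[0,-0.5,-0.1],[0,-1,-0.2],[0,-1.5,-0.3],[0,-2,-0.4],[0,-2.5,-0.5],[0,-3,-0.7],[0,-3.9,-0.9],[0,-3.9,-0.9]],"claw":[-1,-1,-1,-1,-1,-1,-1,-1]}'; python3 log.py
python3 -m inch '{"translation":[[0,0,0],[0,0,0],[0,0,0],[0,0,0],[0,0,0]],"rotation":[[1,0,0],[2,0,0],[3,0,0],[4,0,0],[4,0,0]],"claw":[-1,-1,-1,-1,-1]}'; python3 log.py
cat log.txt
python3 - <<'E'
from kin import *
import json
for l in open("log.txt"):
    a=json.loads(l);Q.append(a[0]);X.append(a[1]);A.append(a[2])
S=(-1,-1,-1,-1)
def fk2(q,P):
    d1,d3,d5,d7,a2,a4,a6,a7,psi,b2,b4,b6,b7=P;R=rz(-q[0]);p=np.array([0,0,d1])+R.apply([a2,b2,0])
    R=R*ry(q[1])*rz(-q[2]);p=p+R.apply([a4,b4,d3]);R=R*ry(q[3])*rz(-q[4]);p=p+R.apply([a6,b6,d5])
    R=R*ry(q[5]);p=p+R.apply([a7,b7,d7]);return p,R*rz(-q[6]+psi)
def f(P):
    o=[]
    for q,x,a in zip(Q,X,A):
        p,R=fk2(q,P);o+=list(p-x)+list(300*(Ro.from_euler("xyz",a).inv()*R).as_rotvec())
    return np.r_[o,.01*P[4:8],.01*P[9:]]
r=ls(f,[350,400,400,250,0,0,0,0,1.57,0,0,0,0]);print(r.x.round(1));print(r.fun[:6*len(Q)].reshape(-1,6).round(1))
E
```

```text
t: 6.9
tcp_pos: [570.7, -88.9, 250.4]
tcp_rot: [3.137, 0.005, 1.613]
contact_force: [0.5, -0.3, -3.1]
grip_width: 12.8
t: 7.4
tcp_pos: [571.2, -87.6, 248.7]
tcp_rot: [-2.795, 0.004, 1.614]
contact_force: [0.1, 0.7, -4.9]
grip_width: 13.1
[[0.021912962626829558, 0.34271130473320766, -0.6267159170184442, 1.727863643502333, 0.21607588314640477, 1.140988510705605, -0.6283335458079], [556.8065962712774, 217.03623308304418, 254.22615416890898], [-3.1407887828900027, -0.002116563900250945, 1.6102177435648266]]
[[0.004281022413360486, 0.5519946094689145, -0.6079801465325605, 1.4841300247345248, 0.12314772587083575, 1.5029137517125422, -0.5680076089719943], [557.4126833904354, 216.23551109991044, 251.68098236880942], [-2.786480320881482, -0.0017154851947691618, 1.6086456515383039]]
[[0.4677058330256828, 0.3102728038197416, -0.6901377219716338, 1.834496691234919, -0.16394862035495314, 1.001775874270085, -0.14325180007656765], [560.2558363217257, 107.89501562226225, 250.17474691217706], [-3.131652150092912, -0.3404244163112091, 1.533444193386388]]
[[0.4958906221405576, 0.2946452603152729, -0.55
[... 204 characters left out ...]
612811777409337]]
[[0.38571637875077314, 0.5023313093337598, -0.513851141376551, 1.5397227193248155, 0.21826212147562388, 1.512383120120019, -0.12506619808756214], [571.1749708936203, -87.56203012087674, 248.70861408768573], [-2.794995005783343, 0.003872074435721018, 1.6143037165570746]]
[ 2.837e+02  5.546e+02  4.935e+02  3.394e+02 -0.000e+00  0.000e+00
 -0.000e+00  1.000e-01  1.600e+00 -2.810e+01 -3.580e+01 -2.000e-01
 -2.000e-01]
[[-0.   0.  -0.   0.  -0.   0. ]
 [-0.  -0.   0.  -0.   0.   0. ]
 [ 0.  -0.   0.  -0.1 -0.1 -0.1]
 [-0.   0.  -0.  -0.   0.   0. ]
 [ 0.  -0.   0.   0.   0.   0. ]
 [ 0.   0.  -0.  -0.   0.   0. ]
 [-0.   0.  -0.  -0.   0.   0. ]
 [ 0.   0.   0.  -0.   0.   0. ]]
```

```bash
cat > kin.py <<'E'
from h import *
from scipy.optimize import least_squares as ls
rz=lambda a:Ro.from_euler("z",a);ry=lambda a:Ro.from_euler("y",a)
LO=np.array([-2.85,-.5,-1.23,.21,-1.02,.16,-2.73]);HI=np.array([2.85,2.14,1.37,2.46,4.16,2.05,2.73])
def fk(q):
    R=rz(-q[0]);p=np.array([0,0,283.7])+R.apply([0,-28.1,0]);R=R*ry(q[1])*rz(-q[2]);p=p+R.apply([0,-35.8,554.6])
    R=R*ry(q[3])*rz(-q[4]);p=p+R.apply([0,0,493.5]);R=R*ry(q[5]);p=p+R.apply([0,0,339.4]);return p,R*rz(-q[6]+np.pi/2)
def ik(p,R,q0,w=3):
    def f(q):
        a,b=fk(q);return np.r_[a-p,300*(R.inv()*b).as_rotvec(),w*(q-q0)]
    return ls(f,np.clip(q0,LO+.02,HI-.02),bounds=(LO+.01,HI-.01))
FL=Ro.from_matrix(np.array([[0,1,0],[1,0,0],[0,0,-1.]]))
def pour(F,psi,th,up,h):
    "TCP pose with the lip 'up' mm upstream of F, h above the rim, scoop yaw psi, tilted th deg"
    Rs=rz(psi)*ry(-np.radians(th));lip=np.array(F)+rz(psi).apply([up,0,h]);return lip+Rs.apply([80,0,40.5]),Rs*FL
E
python3 - <<'E'
from kin import *
q0=ctrl.sense()["qpos"];F=[470,-86,125]
for d in range(-120,241,30):
  psi=np.radians(d);q=q0;o=[]
  # gradually yaw, then tilt
  n=max(1,abs(d)//15)
  for i in range(n+1):
    q=ik(*pour(F,psi*i/n+.04*(1-i/n),0,22,70),q).x
  for th in range(0,61,5):
    p,R=pour(F,psi,th,22,70-min(th,45)*55/45);r=ik(p,R,q);q=r.x
    if th%15==0:o.append((th,round(float(np.abs(r.fun[:6]).max()),1)))
  print(d,o,q.round(2))
E
```

```text
-120 [(0, 0.0), (15, 0.0), (30, 0.0), (45, 0.0), (60, 0.0)] [-0.25  0.54 -0.12  1.85  0.63  1.69 -2.72]
-90 [(0, 0.0), (15, 0.0), (30, 0.0), (45, 0.0), (60, 0.0)] [-0.18  0.41 -0.38  2.11  0.95  1.53 -2.66]
-60 [(0, 0.0), (15, 0.0), (30, 0.0), (45, 0.0), (60, 0.0)] [-0.1   0.24 -0.53  2.38  1.29  1.27 -2.58]
-30 [(0, 0.0), (15, 0.0), (30, 0.0), (45, 0.1), (60, 27.9)] [ 0.78  0.12 -1.22  2.45  1.6   0.88 -2.26]
0 [(0, 0.0), (15, 0.0), (30, 0.0), (45, 22.9), (60, 76.8)] [ 0.18 -0.18 -0.03  2.45 -1.01  0.17  1.11]
30 [(0, 0.0), (15, 0.0), (30, 0.0), (45, 6.1), (60, 43.0)] [ 1.66  0.48 -1.22  2.28 -1.01  0.56  2.01]
60 [(0, 0.0), (15, 0.0), (30, 0.0), (45, 0.0), (60, 0.0)] [ 1.45  0.52 -1.    2.17 -0.85  0.87  2.2 ]
90 [(0, 0.0), (15, 0.0), (30, 0.0), (45, 0.0), (60, 0.0)] [ 1.21  0.67 -0.91  1.9  -0.49  1.25  2.16]
120 [(0, 0.0), (15, 0.0), (30, 0.0), (45, 0.0), (60, 0.0)] [ 0.93  0.75 -0.79  1.67 -0.28  1.6   2.29]
150 [(0, 0.0), (15, 0.0), (30, 0.0), (45, 0.0), (60, 0.0)] [ 0.65  0.78 -0.67  1.54 -0.08  1.87  2.53]
180 [(0, 38.5), (15, 19.1), (30, 0.0), (45, 0.0), (60, 0.4)] [ 0.54  0.84 -0.81  1.52  0.24  2.04  2.72]
210 [(0, 89.8), (15, 74.4), (30, 61.7), (45, 35.7), (60, 35.7)] [ 0.55  0.87 -1.1   1.71  0.59  2.04  2.72]
240 [(0, 156.7), (15, 114.5), (30, 108.5), (45, 89.3), (60, 81.9)] [ 0.44  0.87 -1.22  1.97  0.86  2.04  2.72]
```

```bash
cat >> kin.py <<'E'
def go(psi_deg,th,up,h,F=(470,-86,125)):
    p,R=pour(F,np.radians(psi_deg),th,up,h);print(th,p.round(0),*togo(p,R.as_euler("xyz")))
E
python3 - <<'E'
from kin import *
go(2.5,0,22,80);go(45,0,22,80);go(90,0,22,80)
E
```

```text
0 [572. -82. 246.] [0.24 0.08 0.11] [-3.97  0.04 -0.01]
0 [542. -14. 246.] [ 3.   -0.93  0.46] [-3.8  -1.43 -8.42]
0 [470.  16. 246.] [ 4.32 -3.6   1.42] [ -3.2   -3.   -17.32]
```

```bash
python3 -m inch '{"translation":[[0.1,0,0],[0.15,0,0],[0.2,0.1,0.1],[0.2,0.1,0.1],[0.2,0.1,0.1]],"rotation":[[-1,0,0],[-2,0,0],[-3,0,0],[-4,0,0],[-4,0,0]],"claw":[-1,-1,-1,-1,-1]}'
python3 - <<'E'
from kin import *
go(47,0,22,80);go(90,0,22,80)
E
```

```text
t: 7.9
tcp_pos: [570.7, -82.5, 246.5]
tcp_rot: [3.134, 0.006, 1.614]
contact_force: [-1.4, -0.2, -2.8]
grip_width: 13.0
0 [540. -11. 246.] [ 2.9  -1.12  0.01] [ 0.06  0.1  -8.9 ]
0 [470.  16. 246.] [ 4.11 -3.85 -0.02] [  0.02   0.13 -17.5 ]
```

```bash
python3 -m inch '{"translation":[[0.3,-0.1,0],[0.8,-0.2,0],[1.3,-0.4,0],[1.7,-0.6,0],[2.1,-0.8,0],[2.6,-1,0],[2.9,-1.1,0],[3.3,-1.6,0],[3.6,-2.1,0],[3.8,-2.6,0]],"rotation":[[0,0,-1],[0,0,-2.2],[0,0,-3.5],[0,0,-4.8],[0,0,-6.2],[0,0,-7.6],[0,0,-9],[0,0,-10.4],[0,0,-11.8],[0,0,-13]],"claw":[-1,-1,-1,-1,-1,-1,-1,-1,-1,-1]}'
python3 - <<'E'
from kin import *
go(90,0,22,80)
E
```

```text
t: 8.9
tcp_pos: [501.0, 10.5, 245.4]
tcp_rot: [-3.139, 0.01, 2.755]
contact_force: [0.0, -0.5, -2.1]
grip_width: 13.0
0 [470.  16. 246.] [ 1.23 -0.27 -0.01] [-0.05  0.11 -4.43]
```

```bash
python3 -m inch '{"translation":[[0.4,-0.1,0],[0.8,-0.2,0],[1.2,-0.27,0],[1.2,-0.27,0],[1.2,-0.27,0]],"rotation":[[0,0,-1.2],[0,0,-2.6],[0,0,-3.9],[0,0,-4.4],[0,0,-4.4]],"claw":[-1,-1,-1,-1,-1]}'
python3 - <<'E'
from kin import *
for th,h in((0,60),(10,50),(20,40),(30,28),(40,18),(45,15),(55,15)):go(90,th,22,h)
s=ctrl.sense();print(s["qpos"].round(2))
ims=[]
for n in("wrist","scene"):
    im=vision.camera(n);ims.append(cv2.resize(im[:,:,::-1] if n=="wrist" else im[100:292,200:456,::-1],(512,384),interpolation=cv2.INTER_CUBIC))
C=cam("wrist",s)
for p in ([470,-86,125],):print(proj(C,p))
cv2.imwrite("pics/p1.png",cv2.resize(np.hstack(ims),(800,300)))
E
```

```text
t: 9.4
tcp_pos: [470.5, 15.8, 245.4]
tcp_rot: [-3.135, 0.009, 3.14]
contact_force: [0.8, 0.9, -3.9]
grip_width: 13.1
0 [470.  16. 226.] [0.03 0.02 0.8 ] [-0.08  0.1  -0.02]
10 [470.   8. 229.] [ 0.02 -0.32  0.67] [-2.08  0.1  -0.01]
20 [470.  -3. 230.] [ 0.02 -0.73  0.6 ] [-4.08  0.1  -0.01]
30 [470. -15. 228.] [ 0.02 -1.22  0.7 ] [-6.08  0.11  0.  ]
40 [470. -29. 225.] [ 0.02 -1.77  0.81] [-8.08  0.11  0.01]
45 [470. -36. 225.] [ 0.02 -2.07  0.82] [-9.08  0.11  0.02]
55 [470. -51. 229.] [ 0.02 -2.68  0.68] [-11.08   0.1    0.03]
[ 0.65  0.15 -0.88  2.    0.14  1.05  1.27]
[[128.7565978  186.41611863]]
```

View pics/p1.png

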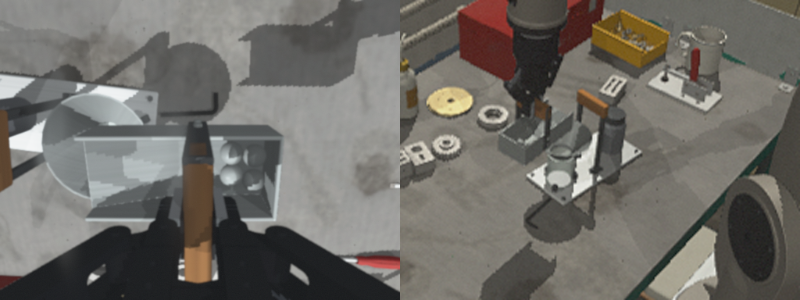

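The left picture shows the balls at the scoop's back, with the funnel rim's left edge at about column 43, top at row 93, next to the lip. I'll compare that with the rim projection.

Run:
```python
from kin import *
C=cam("wrist");a=np.linspace(0,6.28,73);X=np.c_[470+57*np.cos(a),-86+57*np.sin(a),125+0*a]
u=proj(C,X)*.78125;print("rim left",u[u[:,0].argmin()],"top",u[u[:,1].argmin()])
s=ctrl.sense();R=Ro.from_euler("xyz",s["tcp_rot"]);lip=lambda x,z:s["tcp_pos"]+R.apply([x,-80,z])
print("sidewalls",proj(C,[lip(30,25.5),lip(-30,25.5)])*.78125, "lip world",lip(0,40.5))
# grip-based check: top of stand grip
print("stand grip z180 pred corners",proj(C,[[462-37,-164,180],[462+37,-164,180]])*.78)
```

```text
rim left [ 45.89461184 136.41317771] top [94.49398216 88.61811887]
sidewalls [[ 77.2865153  140.95466474]
 [ 88.23101556 222.36282997]] lip world [470.74461708 -64.54822167 205.2792246 ]
stand grip z180 pred corners [[-22.86322098 110.26489139]
 [ -3.33028469 193.97699369]]
```

Run:
```python
from kin import *
for th,h in((10,35),(15,22),(20,14),(25,13),(30,13),(35,13),(40,13),(45,13),(50,13),(55,14)):go(90,th,27,h,(467,-87,125))
```

```text
10 [467.  12. 214.] [ 0.16 -0.15  1.26] [-2.07  0.1  -0.04]
15 [467.   7. 207.] [ 0.16 -0.35  1.54] [-3.07  0.11 -0.04]
20 [467.   1. 204.] [ 0.16 -0.57  1.64] [-4.07  0.11 -0.03]
25 [467.  -5. 209.] [ 0.16 -0.8   1.47] [-5.07  0.11 -0.03]
30 [467. -11. 213.] [ 0.16 -1.06  1.29] [-6.07  0.11 -0.02]
35 [467. -18. 217.] [ 0.15 -1.33  1.14] [-7.07  0.11 -0.02]
40 [467. -25. 220.] [ 0.15 -1.61  1.  ] [-8.07  0.11 -0.01]
45 [467. -32. 223.] [ 0.15 -1.91  0.89] [-9.07  0.11 -0.01]
50 [467. -40. 225.] [ 0.15 -2.21  0.81] [-1.007e+01  1.200e-01 -1.000e-02]
55 [467. -47. 228.] [ 0.15 -2.52  0.72] [-11.07   0.12   0.  ]
```

```bash
python3 -m inch '{"translation":[[0.05,0,0.4],[0.1,-0.05,0.8],[0.16,-0.15,1.26],[0.16,-0.2,1.4],[0.16,-0.35,1.54],[0.16,-0.45,1.6],[0.16,-0.57,1.64],[0.16,-0.57,1.64]],"rotation":[[-0.7,0,0],[-1.4,0.1,0],[-2,0.1,0],[-2.5,0.1,0],[-3,0.1,0],[-3.5,0.1,0],[-4,0.1,0],[-4,0.1,0]],"claw":[-1,-1,-1,-1,-1,-1,-1,-1]}'
python3 - <<'E'
from kin import *
for th in(22,25,30,35,40,45,50,55):go(90,th,27,13,(467,-87,125))
E
```

```text
t: 10.3
tcp_pos: [471.2, 0.4, 206.9]
tcp_rot: [2.797, 0.007, 3.134]
contact_force: [5.5, -3.1, 26.9]
grip_width: 13.0
22 [467.  -1. 206.] [ 0.17 -0.07  0.03] [-0.45  0.1  -0.05]
25 [467.  -5. 209.] [ 0.17 -0.17 -0.13] [-1.05  0.1  -0.05]
30 [467. -11. 213.] [ 0.16 -0.35 -0.39] [-2.05  0.1  -0.05]
35 [467. -18. 217.] [ 0.16 -0.55 -0.63] [-3.05  0.11 -0.04]
40 [467. -25. 220.] [ 0.16 -0.77 -0.85] [-4.05  0.11 -0.04]
45 [467. -32. 223.] [ 0.15 -1.   -1.05] [-5.05  0.11 -0.03]
50 [467. -40. 225.] [ 0.15 -1.26 -1.23] [-6.05  0.11 -0.03]
55 [467. -47. 227.] [ 0.15 -1.53 -1.39] [-7.05  0.11 -0.02]
```

```bash
python3 -m inch '{"translation":[[0,0.2,-0.4],[0,0.35,-0.95],[0,0.35,-0.95]],"rotation":[[0,0,0],[0,0,0],[0,0,0]],"claw":[-1,-1,-1]}'
python3 - <<'E'
from kin import *
s=ctrl.sense();print(s["contact_force"],s["qpos"].round(2),s["tcp_pos"])
R=Ro.from_euler("xyz",s["tcp_rot"]);C=cam("wrist",s)
print(proj(C,[s["tcp_pos"]+R.apply([x,-80,25.5]) for x in(30,-30)])*.78, s["tcp_pos"]+R.apply([0,-80,40.5]))
a=np.linspace(0,6.28,73);u=proj(C,np.c_[467+57*np.cos(a),-87+57*np.sin(a),125+0*a])*.78;print(u[::9].round())
ims=[]
for n in("wrist","scene"):
    im=vision.camera(n);ims.append(cv2.resize(im[:,:,::-1] if n=="wrist" else im[100:244,200:392,::-1],(512,384),interpolation=cv2.INTER_CUBIC))
cv2.imwrite("pics/p2.png",cv2.resize(np.hstack(ims),(800,300)))
E
```

```text
t: 10.6
tcp_pos: [472.0, 0.6, 233.7]
tcp_rot: [2.798, 0.008, 3.133]
contact_force: [-0.6, -0.4, -3.1]
grip_width: 12.9
[-0.59222545 -0.36477289 -3.08073097] [ 0.91  0.23 -0.9   2.   -0.2   1.    1.69] [471.95572678   0.61498926 233.6592103 ]
[[ 77.28352047 140.57904343]
 [ 88.14910613 221.68785551]] [471.97847579 -61.05255234 168.56417366]
[[ 70. 215.]
 [113. 192.]
 [127. 149.]
 [104. 106.]
 [ 49.  87.]
 [ -3. 112.]
 [-16. 163.]
 [ 17. 205.]
 [ 69. 215.]]
```

View pics/p2.png

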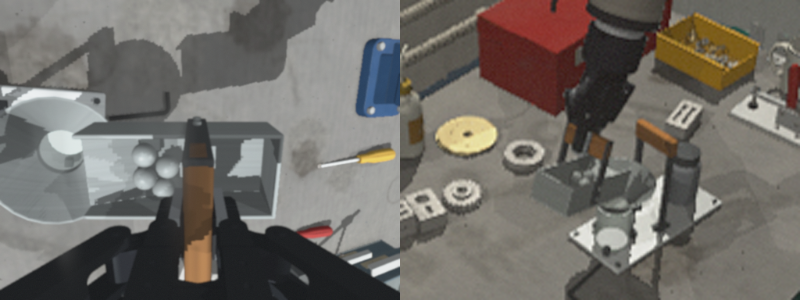

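Run:
```python
from kin import *
a=np.linspace(0,6.28,145)
W1=cam("wrist",dict(tcp_pos=[470.5,15.8,245.4],tcp_rot=[-3.135,.009,3.14]));W2=cam("wrist");T=cam("top");S=cam("scene")
ext=lambda C,F,k:(lambda u:np.r_[u[:,0].min(),u[:,0].max(),u[:,1].min(),u[:,1].max()]*k)(proj(C,np.c_[F[0]+57*np.cos(a),F[1]+57*np.sin(a),F[2]+0*a]))
for F in((470,-86,125),(467,-87,125),(460,-87,125),(462,-87,140)):
    print(F,"w1",ext(W1,F,.78125).round(),"w2",ext(W2,F,.78125).round(),"top",ext(T,F,1.5625).round(),"scene",ext(S,F,1.5625).round())
s=ctrl.sense();print(s["contact_force"],s["moment"],s["tcp_pos"])
```

```text
(470, -86, 125) w1 [ 46. 156.  89. 196.] w2 [-16. 129.  93. 221.] top [421. 483. 322. 384.] scene [445. 504. 274. 313.]
(467, -87, 125) w1 [ 45. 155.  85. 194.] w2 [-18. 128.  89. 218.] top [422. 483. 324. 386.] scene [447. 506. 275. 313.]
(460, -87, 125) w1 [ 44. 155.  78. 188.] w2 [-20. 127.  80. 211.] top [422. 483. 327. 390.] scene [449. 509. 276. 315.]
(462, -87, 140) w1 [ 35. 152.  81. 195.] w2 [-27. 129.  83. 221.] top [422. 485. 326. 389.] scene [449. 509. 270. 308.]
[ 0.09546662 -0.25798826 -4.09221964] [-0.61006365  0.0063744   0.03451819] [471.03383583   0.60268164 232.08055956]
```

```bash
python3 - <<'E'
from kin import *
for th,h in((20,30),(20,22)):go(90,th,25,h,(472,-86,125))
E
python3 -m inch '{"translation":[[0,-0.1,0.2],[0,-0.15,0.4],[0,-0.15,0.4]],"rotation":[[0,0,0],[0,0,0],[0,0,0]],"claw":[-1,-1,-1]}'
python3 -m inch '{"translation":[[0,-0.05,0.1],[0,-0.1,0.2],[0,-0.1,0.2]],"rotation":[[0,0,0],[0,0,0],[0,0,0]],"claw":[-1,-1,-1]}'
python3 - <<'E'
from kin import *
s=ctrl.sense();print(s["moment"],s["qpos"].round(2))
for th,h in((20,22),(30,22)):go(90,th,25,h,(472,-86,125))
E
```

```text
20 [472.   0. 220.] [-0.04 -0.17  0.44] [-0.06  0.1  -0.06]
20 [472.   0. 212.] [-0.03 -0.28  0.74] [-0.06  0.1  -0.06]
t: 11.0
tcp_pos: [470.3, 0.6, 220.1]
tcp_rot: [2.797, 0.005, 3.134]
contact_force: [-0.2, 0.4, -3.9]
grip_width: 13.0
t: 11.3
tcp_pos: [470.1, -0.0, 214.1]
tcp_rot: [2.796, 0.004, 3.134]
contact_force: [0.1, 0.7, -4.4]
grip_width: 13.2
[-0.6488009   0.07762679  0.03070095] [ 0.9   0.26 -0.9   2.03 -0.18  0.96  1.69]
20 [472.   0. 212.] [-0.07 -0.01  0.07] [-0.04  0.07 -0.07]
30 [472. -12. 222.] [-0.08 -0.34 -0.46] [-2.04  0.08 -0.06]
```

Run:
```python
from kin import *
for th in(25,30,35,40,45,50,55):go(90,th,22,22,(472,-86,125))
```

```text
25 [472.  -9. 218.] [-0.08 -0.28 -0.24] [-1.04  0.08 -0.06]
30 [472. -15. 222.] [-0.08 -0.46 -0.5 ] [-2.04  0.08 -0.06]
35 [472. -22. 226.] [-0.08 -0.65 -0.74] [-3.04  0.08 -0.06]
40 [472. -29. 229.] [-0.09 -0.87 -0.96] [-4.04  0.08 -0.05]
45 [472. -36. 232.] [-0.09 -1.11 -1.17] [-5.04  0.09 -0.05]
50 [472. -44. 234.] [-0.09 -1.37 -1.35] [-6.04  0.09 -0.05]
55 [472. -51. 236.] [-0.09 -1.64 -1.51] [-7.04  0.09 -0.04]
```

```bash
python3 -m inch '{"translation":[[-0.05,-0.14,-0.12],[-0.08,-0.28,-0.24],[-0.08,-0.37,-0.37],[-0.08,-0.46,-0.5],[-0.08,-0.55,-0.62],[-0.08,-0.65,-0.74],[-0.08,-0.76,-0.85],[-0.08,-0.87,-0.96],[-0.08,-0.98,-1.07],[-0.08,-1.11,-1.17]],"rotation":[[-0.5,0,0],[-1,0.1,0],[-1.5,0.1,0],[-2,0.1,0],[-2.5,0.1,0],[-3,0.1,0],[-3.5,0.1,0],[-4,0.1,0],[-4.5,0.1,0],[-5,0.1,0]],"claw":[-1,-1,-1,-1,-1,-1,-1,-1,-1,-1]}'
python3 - <<'E'
from kin import *
s=ctrl.sense();print(s["moment"],s["qpos"].round(2))
for th in(45,50,55,60):go(90,th,22,22,(472,-86,125))
ims=[]
for n in("wrist","scene"):
    im=vision.camera(n);ims.append(cv2.resize(im[:,:,::-1] if n=="wrist" else im[110:230,220:380,::-1],(512,384),interpolation=cv2.INTER_CUBIC))
cv2.imwrite("pics/p3.png",cv2.resize(np.hstack(ims),(800,300)))
E
```

```text
t: 12.3
tcp_pos: [471.9, -36.4, 232.4]
tcp_rot: [2.357, -0.003, 3.138]
contact_force: [0.2, -0.3, -2.4]
grip_width: 13.0
[-1.15334813  0.03009352  0.01347765] [ 1.15  0.49 -0.92  1.94 -0.41  1.14  2.03]
45 [472. -36. 232.] [-0.    0.    0.02] [-0.01  0.   -0.05]
50 [472. -44. 234.] [-0.   -0.15 -0.26] [-1.01  0.   -0.05]
55 [472. -51. 236.] [-0.01 -0.33 -0.51] [-2.01  0.01 -0.05]
60 [472. -59. 237.] [-0.01 -0.53 -0.76] [-3.01  0.01 -0.05]
```

View pics/p3.png

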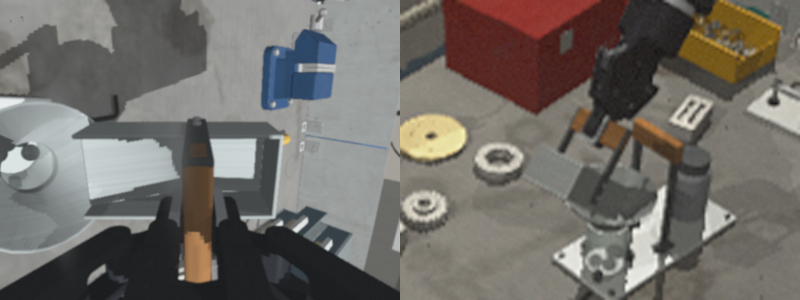

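The scoop is empty (the load is down to about 2.4 N). There are balls in the jar in the scene view, and something round at the neck at (30,152). I'll retreat to level and look down the funnel.

Run:
```python
from kin import *
for th,h in((40,40),(30,60),(15,80),(0,90)):go(90,th,30,h,(472,-86,125))
```

```text
40 [472. -21. 247.] [-0.    0.92  0.02] [ 1.    0.01 -0.08]
30 [472.  -7. 260.] [0.   1.67 0.06] [ 3.   -0.   -0.08]
15 [472.  11. 265.] [0.01 2.3  0.42] [ 6.   -0.01 -0.08]
0 [472.  24. 256.] [0.01 2.41 1.06] [ 9.   -0.02 -0.08]
```

```bash
python3 -m inch '{"translation":[[0,0.45,0],[0,0.9,0],[0,1.3,0],[0,1.7,0.05],[0,2,0.2],[0,2.3,0.4],[0,2.35,0.7],[0,2.4,1],[0,2.4,1]],"rotation":[[0.5,0,0],[1,0,0],[2,0,0],[3,0,0],[4.5,0,0],[6,0,0],[7.5,0,0],[9,0,0],[9,0,0]],"claw":[-1,-1,-1,-1,-1,-1,-1,-1,-1]}'
python3 - <<'E'
from kin import *
print(ctrl.sense()["qpos"].round(2))
ims=[]
for n in("wrist","scene"):
    im=vision.camera(n);cv2.imwrite(f"pics/raw_{n}4.png",im[:,:,::-1]);ims.append(cv2.resize(im[80:260,0:240,::-1] if n=="wrist" else im[140:230,250:370,::-1],(512,384),interpolation=cv2.INTER_CUBIC))
cv2.imwrite("pics/p4.png",cv2.resize(np.hstack(ims),(800,300)))
for p,y in(((530,0,250),1.611+.6),((575,60,250),1.611),((555,216.4,110),1.611)):print(togo(p,(np.pi,0,y)))
E
```

```text
t: 13.3
tcp_pos: [472.0, 27.8, 257.1]
tcp_rot: [-3.136, -0.002, -3.139]
contact_force: [-0.4, 0.9, -1.9]
grip_width: 13.1
[ 0.67  0.16 -0.94  1.97  0.15  1.09  1.24]
(array([-2.33, -0.97,  0.25]), array([-0.02, -0.05, 10.64]))
(array([-4.12,  1.43,  0.24]), array([-0.04, -0.04, 17.52]))
(array([-3.34,  7.68,  5.84]), array([-0.04, -0.04, 17.52]))
```

View pics/p4.png

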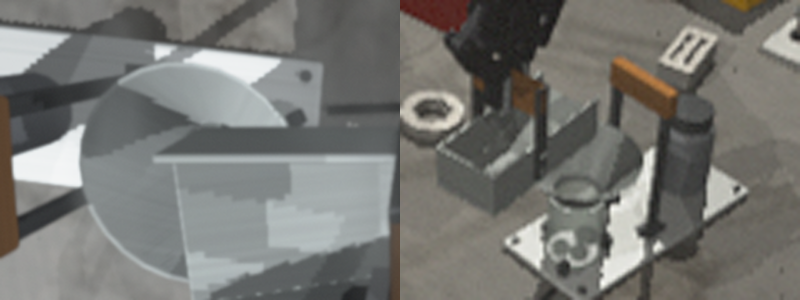

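```bash
python3 -m inch '{"translation":[[0,1,-1],[0,2,-2],[0,3,-3],[0,4,-4],[0,4,-4]],"rotation":[[0,0,0],[0,0,0],[0,0,0],[0,0,0],[0,0,0]],"claw":[-1,-1,-1,-1,-1]}'
python3 - <<'E'
from kin import *
s=ctrl.sense();C=cam("wrist",s);u=proj(C,[472,-86,105])[0];print(u)
im=vision.camera("wrist");x,y=[int(v) for v in u];x0=max(0,x-70);y0=max(0,y-60)
a=cv2.resize(im[y0:y0+120,x0:x0+160,::-1],(640,480),interpolation=cv2.INTER_CUBIC)
cv2.imwrite("pics/p5.png",a)
for p,y in(((530,100,300),1.611+.75),((560,160,280),1.611),((555,216.4,110),1.611)):print(togo(p,(np.pi,0,y)))
E
```

```text
t: 13.9
tcp_pos: [473.3, 127.2, 359.4]
tcp_rot: [3.138, -0.001, -3.141]
contact_force: [0.2, 0.1, -1.7]
grip_width: 12.9
[ 73.50298896 157.68648891]
(array([-2.29, -1.  ,  2.29]), array([ 0.01, -0.04,  8.93]))
(array([-3.49,  1.39,  3.09]), array([-1.000e-02, -5.000e-02,  1.753e+01]))
(array([-3.31,  3.64,  9.9 ]), array([-1.000e-02, -5.000e-02,  1.753e+01]))
```

View pics/p5.png

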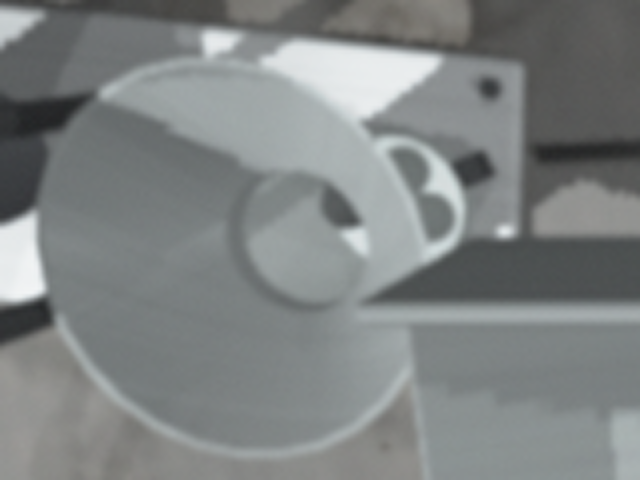

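The neck is clear, nothing is left in the funnel, and dark balls lie on the jar floor at (410,170), (435,215) and (340,210). I'll return the scoop to its place.

```bash
python3 -m inch '{"translation":[[-0.5,-0.2,0.4],[-1,-0.5,0.9],[-1.5,-0.8,1.5],[-2,-0.9,2],[-2.3,-1,2.3],[-2.6,-0.5,2.5],[-2.9,0,2.7],[-3.2,0.7,2.9],[-3.5,1.4,3],[-3.4,1.9,3]],"rotation":[[0,0,1],[0,0,2.5],[0,0,4],[0,0,5.6],[0,0,7.2],[0,0,8.8],[0,0,10.4],[0,0,12],[0,0,13.6],[0,0,15.2]],"claw":[-1,-1,-1,-1,-1,-1,-1,-1,-1,-1]}'
python3 - <<'E'
from kin import *
for p,y in(((555,216.4,140),1.611),((555,216.4,69),1.611)):print(togo(p,(np.pi,0,y)))
E
```

```text
t: 14.95
tcp_pos: [558.4, 171.4, 280.4]
tcp_rot: [-3.136, -0.004, 1.806]
contact_force: [-0.7, -0.5, -3.0]
grip_width: 13.1
(array([1.76, 0.32, 5.62]), array([-0.07, -0.04,  2.24]))
(array([1.75, 0.33, 8.46]), array([-0.07, -0.04,  2.24]))
```

```bash
python3 -m inch '{"translation":[[0.8,0.1,0.5],[1.5,0.25,1.5],[1.75,0.32,3],[1.75,0.32,4.5],[1.75,0.32,5.6],[1.75,0.32,5.6]],"rotation":[[0,0,1],[0,0,2.2],[0,0,2.2],[0,0,2.2],[0,0,2.2],[0,0,2.2]],"claw":[-1,-1,-1,-1,-1,-1]}'
python3 - <<'E'
from kin import *
print(togo((555,216.4,69),(np.pi,0,1.611)))
E
```

```text
t: 15.55
tcp_pos: [553.1, 213.1, 136.0]
tcp_rot: [-3.128, -0.001, 1.612]
contact_force: [0.0, -1.5, -2.9]
grip_width: 13.0
(array([0.13, 0.12, 2.68]), array([-0.16, -0.01,  0.02]))
```

```bash
python3 -m inch '{"translation":[[0.1,0.1,0.8],[0.1,0.1,1.6],[0.1,0.1,2.2],[0.1,0.1,2.5],[0.1,0.1,2.7],[0.1,0.1,2.72]],"rotation":[[-0.15,0,0],[-0.15,0,0],[-0.15,0,0],[-0.15,0,0],[-0.15,0,0],[-0.15,0,0]],"claw":[-1,-1,-1,-1,-1,-1]}'
python3 -m inch '{"translation":[[0,0,0]],"rotation":[[0,0,0]],"claw":[-1]}'
```

```text
t: 16.15
tcp_pos: [554.8, 215.7, 68.3]
tcp_rot: [-3.141, -0.001, 1.612]
contact_force: [-0.8, 0.1, -1.9]
grip_width: 13.1
t: 16.25
tcp_pos: [555.2, 215.9, 69.0]
tcp_rot: [3.141, -0.002, 1.612]
contact_force: [0.4, -1.0, -1.1]
grip_width: 13.4
```

```bash
python3 -m inch '{"translation":[[0,0,0.05],[0,0,0.06],[0,0,0.06],[0,0,0.06],[0,0,0.06],[0,0,0.06],[0,0,0.06],[0,0,0.06]],"rotation":[[0,0,0],[0,0,0],[0,0,0],[0,0,0],[0,0,0],[0,0,0],[0,0,0],[0,0,0]],"claw":[-1,-1,-1,0.5,1,1,1,1]}'
python3 -m inch '{"translation":[[0,0,0],[0,0,0],[0,0,-0.5],[0,0,-1.5],[0,0,-3],[0,0,-4.5],[0,0,-6],[0,0,-7.5],[0,0,-8.5],[0,0,-8.5]],"rotation":[[0,0,0],[0,0,0],[0,0,0],[0,0,0],[0,0,0],[0,0,0],[0,0,0],[0,0,0],[0,0,0],[0,0,0]],"claw":[1,1,1,1,1,1,1,1,1,1]}'
python3 - <<'E'
from kin import *
s=ctrl.sense();im=vision.camera("wrist")
cv2.imwrite("pics/p6.png",cv2.resize(im[:,:,::-1],(512,384)))
q=s["qpos"]
for yaw in(-.1,-.1+np.pi):
  r=ik(np.array([462,-164,320.]),Ro.from_euler("xyz",(np.pi,0,yaw)),q);print(yaw,np.abs(r.fun[:6]).max().round(2),r.x.round(2))
for p,y in(((540,60,320),1.1),((462,-164,320),-.1),((500,-60,320),2.3),((462,-164,320),np.pi-.1)):print(togo(p,(np.pi,0,y)))
E
```

```text
t: 17.05
tcp_pos: [555.1, 215.8, 67.4]
tcp_rot: [3.141, -0.002, 1.612]
contact_force: [0.2, 0.9, -0.6]
grip_width: 83.4
t: 18.05
tcp_pos: [556.1, 216.6, 284.7]
tcp_rot: [3.135, -0.003, 1.612]
contact_force: [0.1, 1.1, -1.0]
grip_width: 85.4
-0.1 0.03 [ 0.52  0.06 -0.33  1.88  0.02  1.2  -1.48]
3.041592653589793 0.08 [ 0.66  0.07 -0.47  1.87  0.04  1.21  1.65]
(array([-6.21, -0.87, -1.52]), array([ 0.04, -0.04,  5.87]))
(array([-15.03,  -4.36,  -1.55]), array([ 1.000e-02, -6.000e-02,  1.962e+01]))
(array([-10.93,  -2.67,  -1.54]), array([ 0.05, -0.01, -7.88]))
(array([-15.03,  -4.36,  -1.55]), array([ 6.000e-02,  1.000e-02, -1.638e+01]))
```

View pics/p6.png

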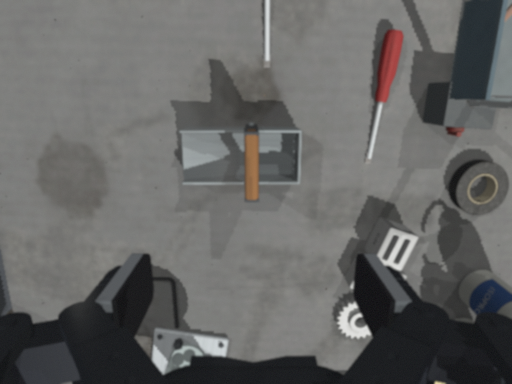

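```bash
python3 -m inch '{"translation":[[-1,-0.2,-0.5],[-2.4,-0.5,-1],[-4,-0.8,-1.5],[-5.6,-1.2,-1.5],[-7.2,-1.6,-1.5],[-8.8,-2.1,-1.5],[-10.4,-2.6,-1.5],[-12,-3.2,-1.5],[-13.5,-3.8,-1.5],[-15,-4.36,-1.5]],"rotation":[[0,0,-1.2],[0,0,-2.6],[0,0,-4],[0,0,-5.5],[0,0,-7],[0,0,-8.6],[0,0,-10.2],[0,0,-11.8],[0,0,-13.4],[0,0,-15]],"claw":[1,1,1,1,1,1,1,1,1,1]}'
python3 -m inch '{"translation":[[0,0,0]],"rotation":[[0,0,0]],"claw":[1]}'
python3 - <<'E'
from kin import *
s=ctrl.sense();print(s["qpos"].round(2));C=cam("wrist",s);im=vision.camera("wrist")
m=cv2.inRange(cv2.cvtColor(im,cv2.COLOR_RGB2HSV),(5,110,60),(18,255,255));N,l,st,ce=cv2.connectedComponentsWithStats(m)
for i in range(1,N):
  if st[i,4]>200:
    r=cv2.minAreaRect(np.argwhere(l==i)[:,::-1].astype(np.float32));b=onz(C,cv2.boxPoints(r),180);print(st[i],b.round(1).tolist(),b.mean(0))
print(togo((462,-164,230),(np.pi,0,np.pi-.1)))
cv2.imwrite("pics/p7.png",cv2.resize(im[:,:,::-1],(640,480)))
E
```

```text
t: 19.1
tcp_pos: [464.8, -153.8, 318.3]
tcp_rot: [3.138, 0.002, 2.829]
contact_force: [1.3, -0.7, -0.5]
grip_width: 85.3
t: 19.2
tcp_pos: [462.5, -158.7, 317.5]
tcp_rot: [3.139, 0.0, 2.829]
contact_force: [0.1, 0.3, 0.3]
grip_width: 85.5
[ 0.87  0.09 -0.7   1.87  0.06  1.2   1.4 ]
[235 146  24  81 992] [[429.2, -167.8, 180.0], [430.7, -156.2, 180.0], [500.1, -165.8, 180.0], [498.6, -178.3, 180.0]] [ 464.63958673 -167.0236482   180.        ]
(array([-0.04, -0.32,  3.5 ]), array([ 0.03,  0.01, -2.47]))
```

View pics/p7.png

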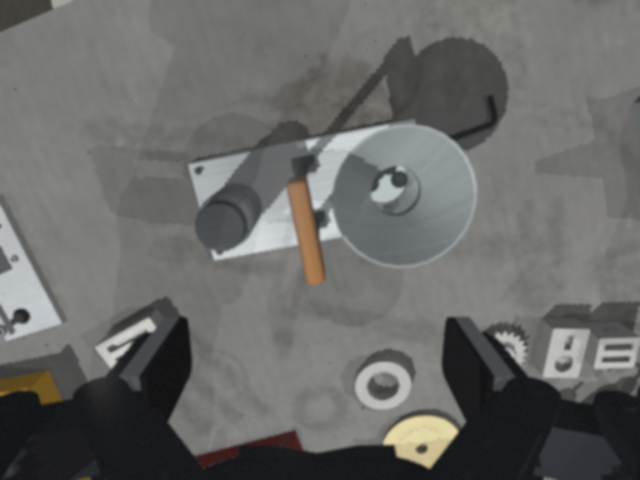

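Run:
```python
from kin import *
for z in(230,147):print(togo((464.5,-166.5,z),(np.pi,0,3.011)))
```

```text
(array([-0.17, -0.38,  3.5 ]), array([ 0.03,  0.01, -2.12]))
(array([-0.17, -0.39,  6.82]), array([ 0.03,  0.01, -2.12]))
```

```bash
python3 -m inch '{"translation":[[-0.1,-0.2,0.8],[-0.17,-0.38,2],[-0.17,-0.38,3.5],[-0.17,-0.38,3.5],[-0.17,-0.38,3.5]],"rotation":[[0,0,-1],[0,0,-2.1],[0,0,-2.1],[0,0,-2.1],[0,0,-2.1]],"claw":[1,1,1,1,1]}'
python3 - <<'E'
from kin import *
s=ctrl.sense();C=cam("wrist",s);im=vision.camera("wrist")
m=cv2.inRange(cv2.cvtColor(im,cv2.COLOR_RGB2HSV),(5,110,60),(18,255,255));N,l,st,ce=cv2.connectedComponentsWithStats(m)
for i in range(1,N):
  if st[i,4]>400:
    r=cv2.minAreaRect(np.argwhere(l==i)[:,::-1].astype(np.float32));b=onz(C,cv2.boxPoints(r),180);print(st[i],b.round(1).tolist(),b.mean(0))
print(togo((464.5,-166.5,147),(np.pi,0,3.011)))
E
```

```text
t: 19.75
tcp_pos: [464.6, -165.5, 230.5]
tcp_rot: [3.138, -0.0, 3.01]
contact_force: [0.4, 0.7, 0.5]
grip_width: 85.2
[ 241  153   21  120 2082] [[424.4, -168.6, 180.0], [425.8, -157.5, 180.0], [500.4, -166.0, 180.0], [498.9, -178.4, 180.0]] [ 462.36858145 -167.60653799  180.        ]
(array([ 0.03, -0.04,  3.38]), array([ 0.04,  0.02, -0.01]))
```

```bash
python3 -m inch '{"translation":[[0.1,-0.08,0.8],[0.1,-0.08,1.8],[0.1,-0.08,2.7],[0.1,-0.08,3.2],[0.1,-0.08,3.38],[0.1,-0.08,3.38],[0.1,-0.08,3.38]],"rotation":[[0,0,0],[0,0,0],[0,0,0],[0,0,0],[0,0,0],[0,0,0],[0,0,0]],"claw":[1,1,1,1,1,1,1]}'
python3 -m inch '{"translation":[[0,0,0],[0,0,0],[0,0,0],[0,0,0],[0,0,0],[0,0,0],[0,0,0],[0,0,0],[0,0,0],[0,0,0]],"rotation":[[0.04,0,0],[0.04,0,0],[0.04,0,0],[0.04,0,0],[0.04,0,0],[0.04,0,0],[0.04,0,0],[0.04,0,0],[0.04,0,0],[0.04,0,0]],"claw":[-0.3,-1,-1,-1,-1,-1,-1,-1,-1,-1]}' 100
```

```text
t: 20.5
tcp_pos: [463.4, -167.4, 148.0]
tcp_rot: [3.139, 0.003, 3.01]
contact_force: [-1.5, -0.4, 0.3]
grip_width: 85.3
t: 21.5
tcp_pos: [463.4, -167.3, 148.1]
tcp_rot: [-3.141, 0.003, 3.01]
contact_force: [-2.3, 1.9, 5.2]
grip_width: 12.7
```

Gripped. Lifting 100 mm gently.

```bash
python3 -m inch '{"translation":[[0,0,-0.1],[0,0,-0.3],[0,0,-0.6],[0,0,-1],[0,0,-1.5],[0,0,-2],[0,0,-2.5],[0,0,-3],[0,0,-3.4],[0,0,-3.7]],"rotation":[[0,0,0],[0,0,0],[0,0,0],[0,0,0],[0,0,0],[0,0,0],[0,0,0],[0,0,0],[0,0,0],[0,0,0]],"claw":[-1,-1,-1,-1,-1,-1,-1,-1,-1,-1]}'
python3 -m inch '{"translation":[[0,0,-0.1],[0,0,-0.2],[0,0,-0.25],[0,0,-0.25],[0,0,-0.25],[0,0,-0.25],[0,0,-0.25],[0,0,-0.25],[0,0,-0.25],[0,0,-0.25]],"rotation":[[0,0,0],[0,0,0],[0,0,0],[0,0,0],[0,0,0],[0,0,0],[0,0,0],[0,0,0],[0,0,0],[0,0,0]],"claw":[-1,-1,-1,-1,-1,-1,-1,-1,-1,-1]}'
python3 - <<'E'
from kin import *
s=ctrl.sense();print(s["joint_velocities"].round(3),s["moment"],s["tcp_rot"])
a=vision.camera("scene");b=vision.camera("wrist")
cv2.imwrite("pics/p8.png",np.hstack([cv2.resize(a[80:272,150:406,::-1],(400,300),interpolation=cv2.INTER_CUBIC),cv2.resize(b[:,:,::-1],(400,300))]))
E
```

```text
t: 22.5
tcp_pos: [463.3, -167.3, 241.7]
tcp_rot: [-3.14, 0.004, 3.01]
contact_force: [-0.0, -0.3, -6.2]
grip_width: 12.9
t: 23.5
tcp_pos: [463.2, -167.2, 247.9]
tcp_rot: [-3.14, 0.004, 3.01]
contact_force: [-0.4, 0.4, -6.1]
grip_width: 12.4
[ 0.001 -0.001  0.001 -0.002 -0.     0.001  0.003] [-0.00203789  0.01374109 -0.01660322] [-3.14044343  0.00382197  3.00981732]
```

View pics/p8.png

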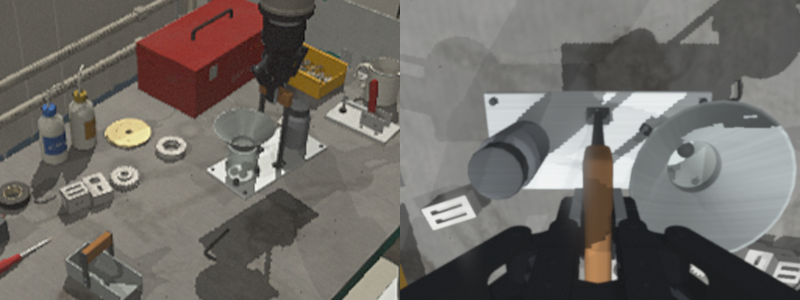

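The stand is lifted, level and steady. The 6.1 N load fits the stand plus four balls (6.3 N), and the scoop is upright at bottom left. Handing in.

```bash
python3 -c "
from plant import ctrl
print(ctrl.sign_off()); s=ctrl.sense(); print(s['t'],s['tcp_pos'],s['grip_width'],s['contact_force'])"
```

```text
the job is handed in; nothing more can be done
None
the job is handed in; nothing more can be done
```

I poured all four balls into the jar, set the scoop back on the table where it started, and handed the job in holding the stand about 100 mm up. It took about 23.6 s of the 72 s; the sign-off gives no verdict.

**Last checks before handing in:**
- **Stand:** the TCP was at z = 247.9 mm, 100 mm above where it gripped. The tool was level within 0.3° and at rest, with the grip closed on the plate (12.4 mm).
- **Balls:** the wrist load was 6.1 N, where the stand plus four balls should be about 6.3 N and the stand alone 5.4 N. The funnel was clear and balls lay on the jar floor, but I never saw all four separately.
- **Scoop:** it was empty, upright and released.
- **Other parts:** in the last pictures the loose parts in view looked undisturbed. I did not measure them.

**One thing disagreed:** as I first brought the scoop down towards the funnel, the wrist read about 27 N upward, although my geometry put the scoop about 14 mm above the rim. I backed off, saw no shift of the stand, and poured from a little higher with no further contact. I did not find what it touched.

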